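# Stack the chain wheel on a bench feeder spindle

## Robot

A 6-joint arm with a two-finger parallel gripper is mounted at the origin on a cart in front of the work surface, level with it; the furniture and walls round the work are solid. World frame = base frame: x ahead of the robot, y to its left, z up, the work surface at z = 0. Lengths are in mm, angles in rad, forces in N, time in s.
With the tool pointing down it reaches from about 250 to 725 mm from the base axis. Payload 9.7 kg.
Tool frame: the origin (TCP) lies between the finger pads; the fingertips stand 19 mm ahead of it and the grasp point (between the pads) is the TCP (manip.tcp_to_tips is the distance from the TCP to the fingertips, in mm); z points along the fingers, y is the line along which they close (so a half turn about z gives the same grasp; the last joint's range is limited). The gripper opens to 85 mm and grips with 20 to 120 N. Pads are 22 mm wide; open, the fingers measure 114 mm over their backs; the gripper's body (76 mm by 85 mm) begins 54 mm behind the grasp point. The pads swing forward as they close: fully open they stand 13 mm farther back than shut.
Start: joints at [-1.165, 0.087, 0.176, 1.66, 0, 1.571], TCP at [217.112, -505.331, 250.284] pointing down, gripper open.
Joint ranges: [-3.13, 3.13], [-0.85, 1.81], [-1.15, 1.24], [-2.2, 2.28], [-1.44, 1.52], [-3.14, 3.14]. Speed limits (rad/s): [2.22, 2.22, 2.57, 3.14, 3.14, 3.14].

## Interface

Orientations are given as a unit quaternion [w, x, y, z].
In Python, from bench import manip, viewer gives the robot as it stands. The module is installed in compiled form; this text tells all that it offers.
- The arm moves only by the tool step_arm, never from a script. Its argument "series" is a list that holds one entry, the list of rows, each a list of 4 numbers: the shift along the tool's x, y, z in m, then the turn about the tool's z in degrees. In form: [[[x, y, z, roll], ...]]. A call has 1 to 5 rows; each row is the pose to reach, as a shift and turn from the pose commanded when the call began, along the tool's axes at that moment; what a row does not reach only later rows make up. A row lasts 1/12 s, in which the tool goes at most 41.7 mm and 7.16 degrees, less where a joint would pass 70% of its speed; a pose out of reach is approached as far as the arm can. A call with a gripper value outside its range is refused whole. "jaw" is the opening in per cent of the stroke, from 0 (shut) to 100 (fully open), set as the call begins (left out, the last holds). The fingers move at their own pace and stop on an object; "grip_force" is the grip in N (left out, the last holds). Time passes only in rows, so rows that repeat a pose let the fingers close. It gives the time, the measured TCP pose, the force, the opening and the grip force at its end, in the units of the state.
- manip.sense(): the state, without advancing time (a new reading comes with each control period).
- viewer.get_image(name): name is "scene" or "top" or "wrist"; returns the picture (400x640x3 uint8, red, green, blue); there is no depth.
- viewer.camera_model(name): a dict with "fx", "fy", "cx", "cy" (pixels), "pose" (4x4, takes a point from camera to world coordinates). Camera axes: x right, y down, z forward; pixel columns grow to the right and rows downward; lengths in mm; the calibration is good to about 2 mm. A picture is of the moment at which its call begins: read the wrist's pose just before it. camera_model takes no time and is no camera call; for the wrist camera it gives the pose at the moment of the call.
- manip.job_done(): hands the job in; it is judged then, once.
The state is a dict: "t": time; "joint_pos": joint angles; "joint_velocities": joint speeds; "tau": joint torques, N m; "tcp_pos": TCP position; "tool_rot": TCP orientation; "force": force on the tool from outside, world axes, zero at the start; "torque": the same for the moment, N m; "finger_gap": opening from 0.0 (shut) to 1.0 (fully open); "grasp_force": force on a finger pad.
Only numpy, scipy, OpenCV 4.12 (cv2) and the standard library are available. Lean on these libraries where they do the work, as an engineer would, in place of code of your own. Each camera call takes 0.05 s, during which the arm holds its last target. There are 200 camera calls.

## Task

Rebuild the stepped spindle of the bench chain feeder: thread on the wide spacer collar first, then the grooved chain wheel, then the small knurled bush, each fully home on the one below. The wheel must drop over the cross pin in the spindle (feel for it by turning the wheel under light pressure) and the bush must be pushed down past the two spring balls until they snap out above it. Set the parts down slowly and press no harder than you would with a fingertip, so that pin and bearings are not strained, and leave the other things on the table where they are.

Things in the scene. Friction and masses are not known exactly. Their poses are not given: they have to be found in the camera images.
- feeder: Grey bench feeder fixed to the table: gearbox 116 x 104 mm, top 34 mm above the table, a vertical steel spindle in its middle. Origin: on the table under the spindle axis, z up. A motor of 21 mm radius runs out along its +x axis from 56 to 138 mm; on it, 103 mm out, stands a chain guide bracket 30 mm wide, up to 69 mm high. Foot plate 170 x 96 mm, 8 mm thick.
- seat (a point): On the spindle axis, 38 mm above the table: top of the spindle's flange (diameter 44), where the collar's underside rests. z up. Above it the spindle is stepped; heights over the table: diameter 30 to 43 mm, coned in to 24 at 46 mm; diameter 20 to 60 mm, coned in to 14 at 64 mm; nose diameter 14 to 84 mm.
- pin_height (a point): On the spindle axis, 51.2 mm above the table: middle of the fixed cross pin, 4 mm thick, 30 mm tip to tip. The spindle's angle, and so the pin's direction, differs each time and is not measured (this frame does not show it). Gears hold the spindle: it turns only under more than 0.6 N m.
- balls (a point): On the spindle axis, 81.7 mm above the table: level of two opposite spring balls of 3.5 mm radius that stand 2.5 mm out of the nose. Pushing the bush's bore over them takes about 5 to 15 N; they spring out again above the bush when it is home.
- spindle_tip (a point): Tip of the spindle, on its axis, 87 mm above the table; coned from diameter 14 to 8 over its last 3 mm.
- collar: Spacer collar, the widest part: plain steel ring lying flat, outside diameter 60 mm, bore 32.5 mm, 10 mm high. Origin: centre of its underside, z up along its axis. Home: underside on the flange, 38 mm above the table (0 above point seat).
- wheel: Chain wheel, steel, diameter 50 mm, grooved rim from 7 to 18 mm above its underside, bore 22, 18 high, stands on a hub 40 wide, 7 high, cut by 4 radial slots on its own +x, +y, -x, -y axes, each 0.56 rad wide: takes the pin within 0.1 rad. Origin: underside centre, z up its axis. Home: slots over the pin, underside 10 mm above point seat; off the slots it rides 5 mm higher.
- bush: Retaining bush, the smallest part: knurled steel, outside diameter 36 mm, 12 mm high, bore 16 mm opening to 23 mm at its underside (cone 5 mm deep). Origin: centre of its underside, z up along its axis; it stands mouth down, as it is to be fitted. Home: on top of the wheel, underside 28 mm above point seat, below the balls.
- cup: Bystander: small round green sorting cup, 56 mm wide, 21 mm high. Origin: centre of its underside.
- pot: Bystander: small white screw pot, 45 mm wide, 38 mm high. Origin: centre of its underside.
- glue: Bystander: slim glue bottle with a needle, standing, 25 mm wide, 100 mm high. Origin: centre of its underside.
- pliers: Bystander: blue-handled pliers lying flat, 142 mm long, 46 mm wide, 12 mm high. Origin: centre of its underside.
Mind the look-alikes: they are no part of the job. What is shaped like the wheel but blue or purple is not meant. What is shaped like the collar but green is not meant.

How it is judged:
By the outcome, as a careful person would: the job done as asked, in the order asked, and still so for the second after the job is handed in, with the robot touching nothing.
It also fails if it takes over 72 s, if anything falls off the work surface, if the arm or the gripper's body presses on something with over 40 N, if the wrist force passes 120 N, or if a joint passes its speed limit or range.

## Working session

There is one attempt and no reset: what is moved stays moved. The work goes in short steps, Python scripts to look and compute and a tool call to move; the robot and the scene stay as the last step left them, time stands still between calls to the robot, and variables do not carry over. Pictures are saved under pics/ and viewed, at most 10 in all, crops included, and the job is handed in when it is done.

Besides the shell and the picture viewer there is one more tool, called after "Request:" in YAML: its name, and indented under it one key for each argument. step_arm: Moves the arm, as the interface text tells. Its arguments: {"type":"object","properties":{"series":{"type":"array","items":{"type":"array","items":{"type":"array","items":{"type":"number"}}}},"jaw":{"type":"number"},"grip_force":{"type":"number"}},"required":["series"]}

```bash
mkdir -p pics; python3 - <<'E'
from bench import manip, viewer
import cv2,numpy as np
s=manip.sense();print(s)
for n in("top","scene"):
    im=viewer.get_image(n);cv2.imwrite(f"pics/{n}0.png",im[:,:,::-1]);m=viewer.camera_model(n);print(n,m)
E
```

```text
{'t': 0.0, 'joint_pos': array([-1.16498690e+00,  8.74255178e-02,  1.75155879e-01,  1.65978446e+00,
       -2.73249802e-05,  1.57078768e+00]), 'joint_velocities': array([-0.00040465,  0.0004867 , -0.00037226, -0.00012643,  0.00103167,
       -0.00015629]), 'tau': array([-5.83019810e-04, -5.20383596e+01,  4.64808977e+01,  1.58467039e-02,
       -1.03015370e-04,  4.41797340e-06]), 'tcp_pos': array([ 217.03631484, -505.15573556,  249.61320298]), 'tool_rot': array([-6.13231559e-04,  9.79484300e-01,  2.01519505e-01, -1.40109609e-04]), 'force': array([-0.33113464,  0.60370381,  0.18567136]), 'torque': array([0.05683027, 0.01489606, 0.02564163]), 'grasp_force': 0.0, 'finger_gap': 1.002060004761678}
top {'fx': 391.0087000705056, 'fy': 391.0087000705056, 'cx': 322.17017226495807, 'cy': 202.36494226247896, 'pose': array([[ 1.70066572e-02, -9.96600013e-01,  8.06175436e-02,
         4.40731870e+02],
       [-9.99820635e-01, -1.76228369e-02, -6.93785338e-03,
        -8.94232601e+00],
       [ 8.33497459e-03, -8.04850939e-02, -9.96720963e-01,
         1.19675508e+03],
       [ 0.00000000e+00,  0.00000000e+00,  0.00000000e+00,
         1.00000000e+00]])}
scene {'fx': 460.79652301355486, 'fy': 460.79652301355486, 'cx': 322.05389427565814, 'cy': 198.75577962127932, 'pose': array([[-6.32615819e-01, -5.06085569e-01,  5.86237684e-01,
        -2.65024171e+02],
       [-7.74457715e-01,  4.09935557e-01, -4.81838237e-01,
         6.31078609e+02],
       [ 3.53170641e-03, -7.58834789e-01, -6.51273591e-01,
         9.75420955e+02],
       [ 0.00000000e+00,  0.00000000e+00,  0.00000000e+00,
         1.00000000e+00]])}
```

View pics/top0.png

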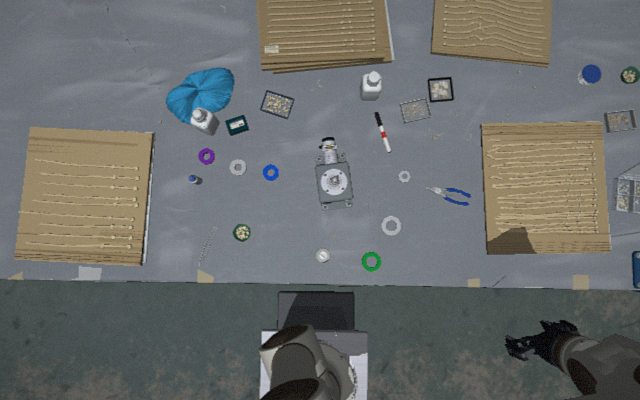

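View pics/scene0.png

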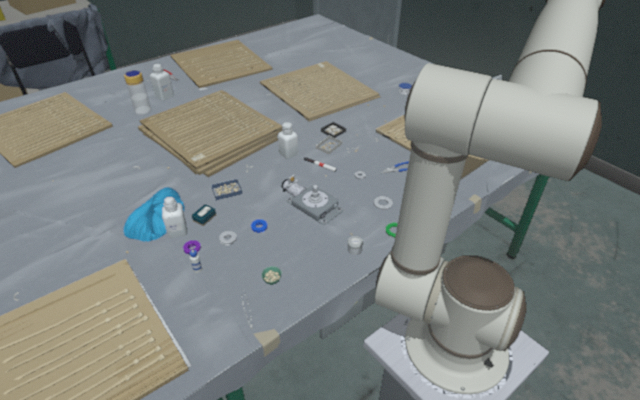

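Top view: grey rings are at (238,167), (391,225) and (404,176). Blue (271,172), purple (206,156) and green (371,261) are decoys. The feeder spindle is near (334,181), with its motor pointing up-image at (330,145). I'll confirm in an enlarged crop.

```bash
cat > h.py <<'E'
from bench import manip, viewer
import cv2,numpy as np
from scipy.spatial.transform import Rotation as R
def ray(m,u,v,z):
    d=m["pose"][:3,:3]@np.array([(u-m["cx"])/m["fx"],(v-m["cy"])/m["fy"],1]);o=m["pose"][:3,3]
    return o+d*(z-o[2])/d[2]
def proj(m,p):
    q=np.linalg.inv(m["pose"])@np.append(p,1);return m["cx"]+m["fx"]*q[0]/q[2],m["cy"]+m["fy"]*q[1]/q[2]
def rot(s):return R.from_quat(np.roll(s["tool_rot"],-1))
def delta(s,target):  # world target mm -> tool shift in m
    return rot(s).inv().apply(np.array(target)-s["tcp_pos"])/1000
E
python3 - <<'E'
from h import *
im=cv2.imread("pics/top0.png");m=viewer.camera_model("top")
c=im[135:285,190:420];cv2.imwrite("pics/topcrop.png",cv2.resize(c,None,fx=3.4,fy=3.4,interpolation=cv2.INTER_CUBIC))
for n,u,v,z in(("wheel",238,167,18),("collar",391,225,10),("bush",404,176,12),("spin",334,181,60),("cup",242,232,21),("pot",322,256,38),("glue",195,180,50)):print(n,ray(m,u,v,z).round())
E
```

```text
wheel [639. 241.  18.]
collar [ 471. -227.   10.]
bush [ 622. -266.   12.]
spin [596. -50.  60.]
cup [443. 221.  21.]
pot [376. -19.  38.]
glue [593. 359.  50.]
```

View pics/topcrop.png

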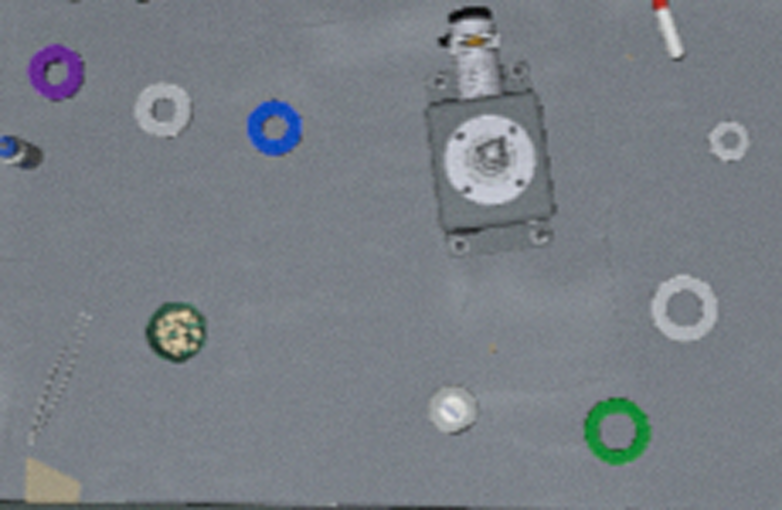

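The crop confirms it: among the wheel shapes at purple (55,72), grey (163,110) and blue (275,127), the grey one is the wheel. Between the wide rings at grey (684,308) and green (617,431), the grey one is the collar. The bush is the smallest ring, at (728,141).

```bash
python3 - <<'E'
from h import *
s=manip.sense();m=viewer.camera_model("top");w=viewer.camera_model("wrist")
T=rot(s).as_matrix();print(T.round(3),manip.tcp_to_tips)
print("cam in tool",(T.T@(w["pose"][:3,3]-s["tcp_pos"])).round(1),(T.T@w["pose"][:3,:3]).round(3),w["fx"])
for n,u,v,z in(("wheel",237.9,167.4,18),("collar",391.2,225.6,10),("bush",404.1,176.5,12),("flange",190+491/3.4,135+158/3.4,38)):
    p=ray(m,u,v,z);print(n,p.round(1))
a=ray(m,190+428/3.4,135+108/3.4,34);b=ray(m,190+441/3.4,135+230/3.4,34);print("yaw",np.arctan2(*(a-b)[[1,0]]))
print(delta(s,[471-40*np.cos(.4),-229,200]).round(3))
E
```

```text
[[ 0.919  0.395 -0.   ]
 [ 0.395 -0.919  0.001]
 [ 0.    -0.001 -1.   ]] 19.0
cam in tool [  74.4   -0.8 -124. ] [[-0.    -0.957 -0.289]
 [ 1.    -0.     0.   ]
 [-0.    -0.289  0.957]] 340.4894161043739
wheel [638.2 240.9  18. ]
collar [ 469.7 -227.9   10. ]
bush [ 620.4 -266.7   12. ]
flange [597.7 -52.5  38. ]
yaw 0.12333633808355864
[ 0.308 -0.168  0.05 ]
```

Request:
step_arm:
  series:
    - [[0.034,-0.015,0.005,3],[0.068,-0.031,0.015,6],[0.102,-0.046,0.025,9],[0.136,-0.062,0.035,12],[0.17,-0.077,0.04,16]]

```text
t: 0.52
tcp_pos: [343.3, -365.7, 208.8]
tool_rot: [-0.001, 0.998, 0.062, -0.001]
force: [-0.2, -1.1, -0.7]
finger_gap: 1.002
grasp_force: 0.0
```

Request:
step_arm:
  series:
    - [[0.03,-0.025,0.008,0],[0.06,-0.05,0.016,0],[0.09,-0.075,0.024,0],[0.12,-0.1,0.032,0],[0.143,-0.121,0.038,0]]

```text
t: 0.93
tcp_pos: [470.7, -227.1, 171.3]
tool_rot: [-0.0, 0.998, 0.064, -0.0]
force: [0.6, -0.6, -0.6]
finger_gap: 1.001
grasp_force: 0.0
```

```bash
python3 - <<'E'
from h import *
s=manip.sense();w=viewer.camera_model("wrist");im=viewer.get_image("wrist")
cv2.imwrite("pics/w1.png",im[:,:,::-1]);print(s["tcp_pos"],s["joint_pos"],proj(w,[470,-228,10]))
np.save("w1.npy",w["pose"])
E
```

```text
[ 470.72661004 -227.11786617  171.25546726] [-4.49682303e-01  6.96651440e-03 -5.96871419e-02  1.50493747e+00
  2.86396204e-04  2.56448664e+00] (np.float64(321.1799043525979), np.float64(183.72644863559591))
```

View pics/w1.png

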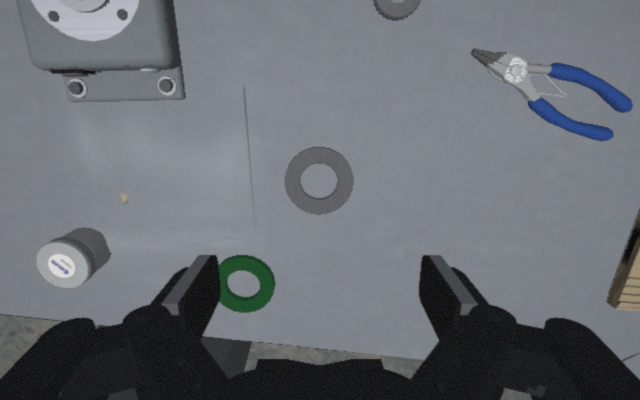

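The collar (grey ring) is centred at about (319,180.5), the green ring is at (245,283), and the feeder is at top left with its flange near (85,0).

```bash
python3 - <<'E'
from h import *
s=manip.sense();w=viewer.camera_model("wrist")
im=cv2.imread("pics/w1.png");g=cv2.cvtColor(im,cv2.COLOR_BGR2GRAY)[120:240,260:380].astype(float)
mask=((g<np.median(g)-15)).astype(np.uint8);cs,_=cv2.findContours(mask,cv2.RETR_EXTERNAL,cv2.CHAIN_APPROX_NONE)
c=max(cs,key=cv2.contourArea);e=cv2.fitEllipse(c);print(e)
u,v=e[0][0]+260,e[0][1]+120
p=ray(w,319,180.5,10);print(u,v,p,ray(w,u,v,10),delta(s,[p[0],p[1],20]))
E
```

```text
((58.804222106933594, 60.167728424072266), (67.05482482910156, 68.31050109863281), 106.54981231689453)
318.8042221069336 180.16772842407227 [ 474.90811912 -222.36666837   10.        ] [ 475.17792917 -222.16189817   10.        ] [ 0.00245103 -0.00101875  0.14996214]
```

```bash
python3 - <<'E'
from h import *
s=manip.sense();w=viewer.camera_model("wrist");print(s["tcp_pos"],s["joint_velocities"].round(3))
w["pose"]=np.load("w1.npy");p=ray(w,318.8,180.2,10);print(p,delta(s,[p[0],p[1],20]).round(4))
viewer.get_image("wrist");s=manip.sense();print(s["tcp_pos"],delta(s,[p[0],p[1],20]).round(4))
E
```

```text
[ 472.73208871 -224.09655379  169.95986889] [-0.082 -0.012 -0.006  0.029 -0.017 -0.132]
[ 472.85791117 -225.55771739   10.        ] [0.     0.0019 0.15  ]
[ 471.15604993 -225.98848986  170.50532536] [2.000e-03 1.000e-04 1.505e-01]
```

Request:
step_arm:
  series:
    - [[0.002,0,0.035,0],[0.002,0,0.07,0],[0.002,0,0.105,0],[0.002,0,0.13,0],[0.002,0,0.143,0]]

```text
t: 1.45
tcp_pos: [469.2, -228.7, 25.4]
tool_rot: [-0.001, 0.998, 0.063, -0.002]
force: [0.1, 0.4, 0.1]
finger_gap: 0.999
grasp_force: 0.0
```

Request:
step_arm:
  series:
    - [[0,0,0,0],[0,0,0,0]]

```text
t: 1.62
tcp_pos: [470.8, -229.4, 29.1]
tool_rot: [-0.0, 0.998, 0.063, -0.001]
force: [0.2, 0.5, 0.7]
finger_gap: 0.999
grasp_force: 0.0
```

Request:
step_arm:
  series:
    - [[0,0,0,0],[0,0,0,0],[0,0,0,0]]

```text
t: 1.87
tcp_pos: [472.2, -229.6, 30.7]
tool_rot: [0.001, 0.998, 0.063, 0.001]
force: [-0.2, -0.8, 0.3]
finger_gap: 0.999
grasp_force: 0.0
```

```bash
python3 - <<'E'
from h import *
s=manip.sense();print(s["tcp_pos"],s["joint_velocities"].round(3),rot(s).as_matrix().round(3)[:2,0])
print(delta(s,[472.9,-225.6,16]).round(4))
w=viewer.camera_model("wrist");im=viewer.get_image("wrist")
cv2.imwrite("pics/w2.png",im[:,:,::-1]);print(manip.sense()["tcp_pos"],proj(w,[472.9,-225.6,10]))
np.save("w2.npy",w["pose"])
E
```

```text
[ 472.15729245 -229.60824351   30.70202045] [ 0.003  0.    -0.006 -0.001  0.     0.001] [0.992 0.126]
[ 0.0012 -0.0039  0.0147]
[ 472.04401746 -229.52125161   30.48268397] (np.float64(312.79741175387574), np.float64(255.85967008826))
```

View pics/w2.png

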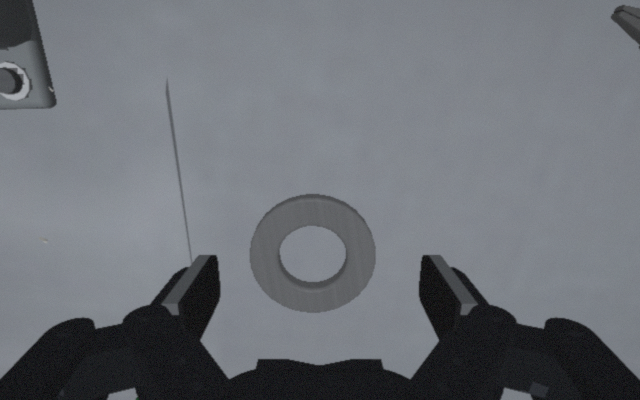

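The collar's top face is centred at about (313,256), matching the prediction. It sits 4 mm to the tool's −y side and about 1 mm ahead.

Request:
step_arm:
  series:
    - [[0.001,-0.004,0.004,0],[0.001,-0.004,0.008,0],[0.001,-0.004,0.011,0],[0.001,-0.004,0.0145,0],[0.001,-0.004,0.0145,0]]

```text
t: 2.33
tcp_pos: [471.5, -224.8, 13.8]
tool_rot: [-0.0, 0.998, 0.063, -0.001]
force: [0.3, 0.7, -0.6]
finger_gap: 0.999
grasp_force: 0.0
```

Request:
step_arm:
  series:
    - [[0,0,0,0],[0,0,0,0],[0,0,0,0],[0,0,0,0],[0,0,0,0]]
  jaw: 50
  grip_force: 25

```text
t: 2.75
tcp_pos: [472.1, -225.1, 15.3]
tool_rot: [0.0, 0.998, 0.063, 0.0]
force: [-2.0, 0.7, 5.2]
finger_gap: 0.676
grasp_force: 26.8
```

Request:
step_arm:
  series:
    - [[0,0,-0.008,0],[0,0,-0.03,0],[0,0,-0.06,0],[0,0,-0.095,0],[0,-0.01,-0.12,0]]

```text
t: 3.17
tcp_pos: [471.0, -216.1, 137.6]
tool_rot: [0.001, 0.998, 0.063, 0.001]
force: [-0.2, -0.5, -1.2]
finger_gap: 0.677
grasp_force: 27.4
```

Request:
step_arm:
  series:
    - [[0.02,-0.03,-0.01,0],[0.04,-0.06,-0.02,0],[0.06,-0.095,-0.02,0],[0.08,-0.125,-0.02,0],[0.095,-0.145,-0.02,0]]

```text
t: 3.58
tcp_pos: [547.5, -56.6, 155.4]
tool_rot: [-0.0, 0.998, 0.064, 0.0]
force: [0.5, -0.0, -1.4]
finger_gap: 0.679
grasp_force: 27.4
```

Request:
step_arm:
  series:
    - [[0,0,0,0],[0,0,0,0],[0,0,0,0],[0,0,0,0],[0,0,0,0]]

```text
t: 4.0
tcp_pos: [546.3, -60.3, 154.9]
tool_rot: [0.0, 0.998, 0.063, -0.0]
force: [-0.3, -1.0, -0.1]
finger_gap: 0.68
grasp_force: 27.4
```

```bash
python3 - <<'E'
from h import *
s=manip.sense();print(s["tcp_pos"],s["joint_pos"].round(2),s["joint_velocities"].round(3),rot(s).as_matrix().round(4)[:2,0],s["finger_gap"])
w=viewer.camera_model("wrist");im=viewer.get_image("wrist")
cv2.imwrite("pics/w3.png",im[:,:,::-1])
for z in(38,51.2,87):print(z,proj(w,[597.7,-52.5,z]))
np.save("w3.npy",w["pose"])
b=cv2.resize(im[:,:,::-1][100:400,170:470],None,fx=2,fy=2,interpolation=cv2.INTER_CUBIC);cv2.imwrite("pics/w3c.png",b)
E
```

```text
[546.28089959 -60.25223668 154.89930333] [-0.11  0.07 -0.03  1.47 -0.    2.91] [-0.001 -0.     0.001 -0.     0.002  0.001] [0.9922 0.1248] 0.6797744973402959
38 (np.float64(318.58194251433224), np.float64(126.62099952540403))
51.2 (np.float64(318.562255962456), np.float64(128.49357838562287))
87 (np.float64(318.4956950958915), np.float64(134.82482788171112))
```

View pics/w3.png

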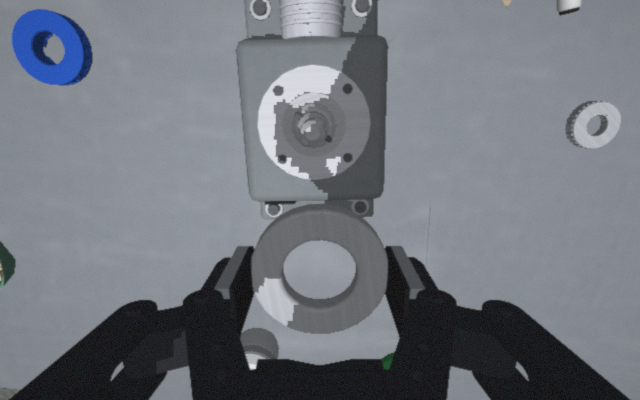

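The held collar is centred near (320,268) in the fingers. The spindle plate is at about (314,121) with the tip near (312,127), and the bush is at (594,125). I'll enlarge the spindle.

```bash
python3 - <<'E'
from h import *
im=cv2.imread("pics/w3.png");c=im[55:190,245:385]
c=cv2.resize(c,None,fx=4.4,fy=4.4,interpolation=cv2.INTER_CUBIC);c=(255*(c/255.)**.7).astype(np.uint8);cv2.imwrite("pics/w3s.png",c)
E
```

```text
(no output)
```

View pics/w3s.png

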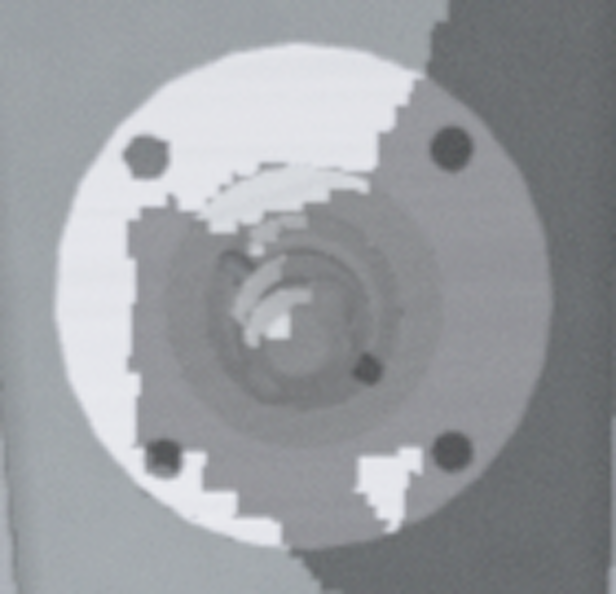

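Plate centre is about (314.1,122) in the image and flange centre about (314.1,124.5). The pin ends show as dark spots in the crop at (235,263) and (368,368).

```bash
python3 - <<'E'
from h import *
s=manip.sense();w=viewer.camera_model("wrist");w["pose"]=np.load("w3.npy")
f=lambda x,y:(245+x/4.4-.4,55+y/4.4-.4)
F=ray(w,*f(304,306),38);print("plate",ray(w,*f(304,295),35.5),"flange",F,"tip",ray(w,*f(303,338),87))
a=ray(w,*f(235,263),53);b=ray(w,*f(368,368),53);print("pin",a,b,(a+b)/2,np.linalg.norm(a-b),"yaw",np.degrees(np.arctan2(*(b-a)[[1,0]])))
im=cv2.imread("pics/w3.png");g=cv2.cvtColor(im,cv2.COLOR_BGR2GRAY)
print(g[270,245:400:4],g[200:345:4,320])
m=cv2.inRange(g,130,255);n,l,st,ce=cv2.connectedComponentsWithStats(m[215:320,265:375]);
for i in range(1,n):
    if st[i,4]>500:print(st[i],ce[i]+[265,215])
T=np.array([546.28,-60.25,154.9])
print("tcp",proj(w,T),"collar top exp",proj(w,T-[0,0,6]))
E
```

```text
plate [600.4472354  -48.70018307  35.5       ] flange [598.95555367 -48.91776623  38.        ] tip [599.21563286 -49.48598815  87.        ]
pin [605.14149846 -38.18302953  53.        ] [592.38815695 -59.59537102  53.        ] [598.7648277  -48.88920028  53.        ] 24.922601948186855 yaw -120.7783260470408
[ 12  15 104 106 111 106 104 109 105  87 156 156 155 156 157 153 154 154
 157 155 153 157 156 156 158 156 157 156  82 102 107 106 104 107 107 109
  26  20  23] [117  88  83 112 103 105 109 108 103 103 133 158 160 159 157 161 157 160
 153 150 148 146 148 147 145  77  80  94 109 105 102 104 103 106 150 152
 155]
[  19   25   72   59 3276] [319.17521368 269.01984127]
[   0   62   33   43 1036] [277.36389961 300.71814672]
tcp (np.float64(321.4631383949695), np.float64(281.47038185557574)) collar top exp (np.float64(321.36352964816984), np.float64(274.0686100117836))
```

Request:
step_arm:
  series:
    - [[0.015,-0.001,0,0],[0.03,-0.002,0,0],[0.043,-0.003,0,0],[0.051,-0.004,0,0],[0.053,-0.004,0,0]]

```text
t: 4.47
tcp_pos: [599.4, -48.9, 154.5]
tool_rot: [-0.0, 0.998, 0.063, -0.0]
force: [0.0, -0.3, -0.9]
finger_gap: 0.674
grasp_force: 27.4
```

Request:
step_arm:
  series:
    - [[0,0,0.015,0],[0,0,0.03,0],[0,0,0.045,0],[0,0,0.06,0],[0,0,0.07,0]]

```text
t: 4.88
tcp_pos: [597.7, -49.0, 83.3]
tool_rot: [-0.0, 0.998, 0.063, -0.001]
force: [0.2, -0.5, -1.5]
finger_gap: 0.676
grasp_force: 27.4
```

Request:
step_arm:
  series:
    - [[0,0,0.003,0],[0,0,0.005,0],[0,0,0.006,0],[0,0,0.006,0],[0,0,0.006,0]]

```text
t: 5.3
tcp_pos: [599.1, -48.7, 79.6]
tool_rot: [0.0, 0.998, 0.063, 0.001]
force: [0.2, -0.0, -1.9]
finger_gap: 0.681
grasp_force: 27.4
```

```bash
cat > q.py <<'E'
from h import *
import sys
s=manip.sense();print(s["t"],s["tcp_pos"].round(2),s["force"].round(2),s["torque"].round(2),s["finger_gap"].round(3),s["joint_pos"][5].round(2))
if len(sys.argv)>1:print((delta(s,[float(a) for a in sys.argv[1:]])*1000).round(2))
E
python3 q.py 598.5 -50 54
```

```text
Traceback (most recent call last):
  File "q.py", line 3, in <module>
    s=manip.sense();print(s["t"],s["tcp_pos"].round(2),s["force"].round(2),s["torque"].round(2),s["finger_gap"].round(3),s["joint_pos"][5].round(2))
                                                                                                ^^^^^^^^^^^^^^^^^^^^^
AttributeError: 'float' object has no attribute 'round'
```

Request:
step_arm:
  series:
    - [[-0.0005,0.001,0,0],[-0.0005,0.001,0.003,0],[-0.0005,0.001,0.006,0],[-0.0005,0.001,0.009,0],[-0.0005,0.001,0.012,0]]

```text
t: 5.72
tcp_pos: [598.3, -49.7, 66.3]
tool_rot: [-0.0, 0.998, 0.063, -0.0]
force: [0.4, 0.7, -1.4]
finger_gap: 0.676
grasp_force: 27.4
```

Request:
step_arm:
  series:
    - [[0,0,0.0015,0],[0,0,0.003,0],[0,0,0.0045,0],[0,0,0.006,0],[0,0,0.006,0]]

```text
t: 6.13
tcp_pos: [598.2, -49.7, 60.4]
tool_rot: [-0.0, 0.998, 0.063, -0.0]
force: [0.7, -0.6, -1.6]
finger_gap: 0.678
grasp_force: 27.4
```

```bash
sed -i 's/s\["finger_gap"\].round(3)/s["finger_gap"]/' q.py; python3 q.py 598.5 -50 54
```

```text
6.1333 [598.23 -49.68  60.44] [ 0.67 -0.59 -1.56] [ 0.   -0.02 -0.03] 0.6780220387804062 2.93
[0.23 0.35 6.44]
```

Request:
step_arm:
  series:
    - [[0,0,0.001,0],[0,0,0.002,0],[0,0,0.003,0],[0,0,0.004,0],[0,0,0.004,0]]

```text
t: 6.55
tcp_pos: [598.2, -49.7, 56.5]
tool_rot: [-0.0, 0.998, 0.063, -0.0]
force: [0.5, -0.6, -1.2]
finger_gap: 0.673
grasp_force: 27.4
```

Request:
step_arm:
  series:
    - [[0,0,0.0007,0],[0,0,0.0014,0],[0,0,0.002,0],[0,0,0.002,0]]

```text
t: 6.88
tcp_pos: [598.3, -49.7, 54.7]
tool_rot: [-0.0, 0.998, 0.063, -0.0]
force: [0.8, 0.5, -1.3]
finger_gap: 0.678
grasp_force: 27.4
```

Request:
step_arm:
  series:
    - [[0,0,0.0005,0],[0,0,0.001,0],[0,0,0.001,0]]

```text
t: 7.13
tcp_pos: [598.3, -49.7, 53.7]
tool_rot: [-0.0, 0.998, 0.063, -0.0]
force: [0.9, -0.1, -0.7]
finger_gap: 0.673
grasp_force: 27.4
```

Request:
step_arm:
  series:
    - [[0,0,0.0005,0],[0,0,0.001,0],[0,0,0.001,0]]

```text
t: 7.38
tcp_pos: [598.4, -49.7, 53.3]
tool_rot: [0.0, 0.998, 0.063, 0.0]
force: [-2.0, 0.1, 3.8]
finger_gap: 0.674
grasp_force: 27.8
```

The collar is home: contact came at 53.3, which is the grasp height plus 38. I'll release it and go to the wheel.

Request:
step_arm:
  series:
    - [[0,0,0,0],[0,0,0,0],[0,0,0,0],[0,0,0,0]]
  jaw: 100

```text
t: 7.72
tcp_pos: [598.3, -49.7, 52.7]
tool_rot: [-0.0, 0.998, 0.063, -0.0]
force: [-0.3, 0.3, -0.1]
finger_gap: 0.999
grasp_force: 0.0
```

Request:
step_arm:
  series:
    - [[0,0,-0.005,0],[0,0,-0.02,0],[0,0,-0.05,0],[0,0,-0.085,0],[0,0,-0.115,0]]

```text
t: 8.13
tcp_pos: [598.2, -49.7, 170.0]
tool_rot: [0.0, 0.998, 0.063, 0.0]
force: [0.4, -1.4, -0.0]
finger_gap: 0.997
grasp_force: 0.0
```

Request:
step_arm:
  series:
    - [[0.008,-0.025,-0.01,-7],[0.016,-0.06,-0.01,-14],[0.024,-0.095,-0.01,-21],[0.032,-0.13,-0.01,-28],[0.04,-0.165,-0.01,-35]]

```text
t: 8.55
tcp_pos: [617.2, 120.6, 178.4]
tool_rot: [0.0, 0.932, 0.363, 0.0]
force: [0.7, -0.8, -0.3]
finger_gap: 1.0
grasp_force: 0.0
```

Request:
step_arm:
  series:
    - [[0.025,-0.02,0,-7],[0.05,-0.04,0,-14],[0.075,-0.06,0,-21],[0.095,-0.072,0,-28],[0.1,-0.077,0,-35]]

```text
t: 8.97
tcp_pos: [639.7, 246.8, 177.3]
tool_rot: [-0.0, 0.778, 0.628, 0.0]
force: [1.1, 0.2, -0.5]
finger_gap: 1.002
grasp_force: 0.0
```

Request:
step_arm:
  series:
    - [[0,0,0,-7],[0,0,0,-13],[0,0,0,-13],[0,0,0,-13],[0,0,0,-13]]

```text
t: 9.38
tcp_pos: [639.5, 243.1, 178.0]
tool_rot: [0.0, 0.707, 0.707, 0.0]
force: [-1.2, 0.5, -0.4]
finger_gap: 1.003
grasp_force: 0.0
```

```bash
python3 - <<'E'
from h import *
import os
viewer.get_image("top")
for k in range(3):viewer.get_image("wrist")
s=manip.sense();w=viewer.camera_model("wrist");im=viewer.get_image("wrist")
cv2.imwrite("pics/w4.png",im[:,:,::-1]);np.save("w4.npy",w["pose"])
print(s["t"],s["tcp_pos"],s["joint_pos"].round(2),s["joint_velocities"].round(3),rot(s).as_matrix().round(4)[:2,0],proj(w,[640,243,18]))
E
```

```text
9.5833 [639.51009678 243.04968054 177.93147811] [ 0.36  0.41  0.42  1.58 -0.    1.93] [ 0.001  0.001  0.002  0.001 -0.002 -0.007] [-0.0027  1.    ] (np.float64(319.3917639319793), np.float64(183.95232313688814))
```

View pics/w4.png

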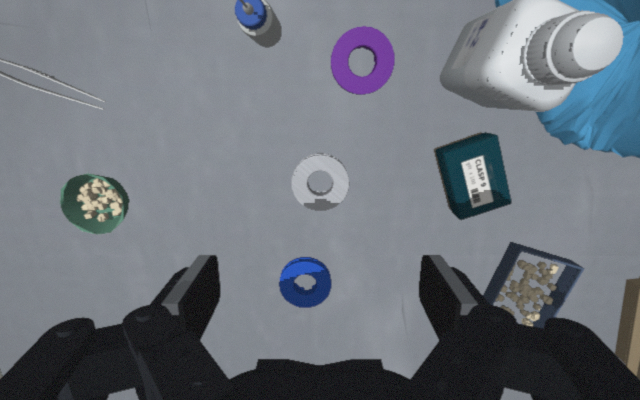

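The grey wheel is centred at (320.5,181), the purple decoy is at (362,60) and the blue one at (305,282). The wheel is about 2.3 mm ahead and 1 mm to +y.

Request:
step_arm:
  series:
    - [[0.002,0.001,0.02,0],[0.002,0.001,0.05,0],[0.002,0.001,0.085,0],[0.002,0.001,0.11,0],[0.002,0.001,0.125,0]]

```text
t: 10.05
tcp_pos: [639.0, 244.6, 49.0]
tool_rot: [-0.001, 0.706, 0.708, -0.002]
force: [0.5, 0.1, 0.7]
finger_gap: 1.0
grasp_force: 0.0
```

Request:
step_arm:
  series:
    - [[0,0,0.01,0],[0,0,0.018,0],[0,0,0.022,0],[0,0,0.022,0],[0,0,0.022,0]]

```text
t: 10.47
tcp_pos: [640.9, 245.5, 31.8]
tool_rot: [0.0, 0.706, 0.709, 0.001]
force: [0.2, -0.7, 0.5]
finger_gap: 0.998
grasp_force: 0.0
```

```bash
python3 - <<'E'
from h import *
viewer.get_image("wrist")
s=manip.sense();w=viewer.camera_model("wrist");im=viewer.get_image("wrist")
cv2.imwrite("pics/w5.png",im[:,:,::-1]);np.save("w5.npy",w["pose"])
print(s["t"],s["tcp_pos"],s["force"])
w4=viewer.camera_model("wrist");w4["pose"]=np.load("w4.npy");p=ray(w4,320.5,181.3,18);print(p,delta(s,[p[0],p[1],21])*1000,proj(w,p))
g=cv2.cvtColor(im,cv2.COLOR_RGB2GRAY);print(g[290,220:420:4]);print(g[190:340:3,322])
E
```

```text
10.5167 [641.09102152 245.48855414  32.1040571 ] [ 0.18695658 -0.66544037 -0.44180879]
[640.94604692 245.35926672  18.        ] [-0.13596838 -0.1644736  11.1037056 ] (np.float64(318.0361917194116), np.float64(266.2548193641878))
[ 90 131 133 133 133 133 132 135 132 136 133 134 122  97  97  96  95  97
  98  96  93  97  94  86  81  84  91  98  96  98  97  95  96  99  97  95
 100 139 138 135 134 137 136 137 133 134 133 132 133 134]
[139 135 139 137 139 138 135  97 126 101 180 170 170 170 171 178 177 180
 178 139 135 134 136 136 139 135 135 138 129  98  74  73  79  80  95  95
  96  97  94  93  95  93 121 136 137 133 136 132 133 134]
```

Request:
step_arm:
  series:
    - [[0,0,0.003,0],[0,0,0.006,0],[0,0,0.009,0],[0,0,0.011,0],[0,0,0.011,0]]

```text
t: 10.98
tcp_pos: [640.1, 245.1, 19.0]
tool_rot: [-0.0, 0.706, 0.709, -0.0]
force: [-0.4, 0.9, -0.2]
finger_gap: 0.999
grasp_force: 0.0
```

Request:
step_arm:
  series:
    - [[0,0,0,0],[0,0,0,0],[0,0,0,0],[0,0,0,0],[0,0,0,0]]
  jaw: 40
  grip_force: 30

```text
t: 11.4
tcp_pos: [640.7, 245.4, 20.3]
tool_rot: [0.0, 0.706, 0.709, 0.0]
force: [0.1, 0.0, 1.5]
finger_gap: 0.563
grasp_force: 31.2
```

Request:
step_arm:
  series:
    - [[0,0,0,0],[0,0,0,0],[0,0,0,0]]

```text
t: 11.65
tcp_pos: [640.6, 245.3, 20.2]
tool_rot: [0.0, 0.706, 0.709, 0.0]
force: [-0.4, -0.8, 4.9]
finger_gap: 0.562
grasp_force: 31.3
```

Request:
step_arm:
  series:
    - [[0,0,-0.008,0],[0,0,-0.03,0],[0,0,-0.065,0],[0,0,-0.1,0],[-0.01,-0.001,-0.12,0]]

```text
t: 12.07
tcp_pos: [639.9, 236.6, 143.8]
tool_rot: [0.001, 0.705, 0.709, 0.002]
force: [-0.0, -0.4, 0.5]
finger_gap: 0.56
grasp_force: 31.3
```

Request:
step_arm:
  series:
    - [[-0.025,-0.003,0,0],[-0.06,-0.009,0,0],[-0.1,-0.015,0,0],[-0.135,-0.02,0,0],[-0.17,-0.025,0,0]]

```text
t: 12.48
tcp_pos: [614.5, 63.6, 139.8]
tool_rot: [-0.0, 0.705, 0.709, -0.0]
force: [0.1, -0.1, -0.9]
finger_gap: 0.562
grasp_force: 31.3
```

Request:
step_arm:
  series:
    - [[-0.035,-0.005,0,0],[-0.065,-0.01,0,0],[-0.09,-0.014,0,0],[-0.108,-0.017,0,0],[-0.115,-0.017,0,0]]

```text
t: 12.9
tcp_pos: [598.0, -52.4, 139.9]
tool_rot: [-0.0, 0.706, 0.708, -0.0]
force: [-0.6, -0.2, -1.7]
finger_gap: 0.563
grasp_force: 31.3
```

Request:
step_arm:
  series:
    - [[0,0,0.004,0],[0,0,0.008,0],[0,0,0.008,0],[0,0,0.008,0],[0,0,0.008,0]]

```text
t: 13.32
tcp_pos: [598.8, -48.9, 131.6]
tool_rot: [-0.0, 0.705, 0.709, -0.0]
force: [0.4, -0.5, -1.0]
finger_gap: 0.561
grasp_force: 31.3
```

```bash
python3 q.py 599 -49.8 95; python3 - <<'E'
from h import *
w=viewer.camera_model("wrist");im=viewer.get_image("wrist");cv2.imwrite("pics/w6.png",im[:,:,::-1]);np.save("w6.npy",w["pose"])
s=manip.sense();T=s["tcp_pos"];print(T,proj(w,T-[0,0,2.2]),proj(w,[599,-49.8,87]))
g=cv2.cvtColor(im,cv2.COLOR_RGB2GRAY);print(g[275,220:420:4]);print(g[190:350:3,321])
E
```

```text
13.3167 [598.8  -48.92 131.59] [ 0.39 -0.5  -1.04] [-0.   -0.01  0.02] 0.5612792312816691 1.48
[-0.89  0.21 36.59]
[598.854817   -49.00855053 131.72674588] (np.float64(318.42096723212546), np.float64(280.19242140995846)) (np.float64(318.9116518858508), np.float64(240.01301524997305))
[139  27  28  33  77  79  79  60  15  24  28 103 105 102 104 102 106 105
 100  97 140 145 144 146 143 143 143 142 141 143 139  82 108 107 105 108
 107 103 103  95  23  25  24  78  82  80  55  25  26  50]
[142 171 194 129  92 114 133 102  83  86 116 151  93 176 188 183 183 188
 191 189 191 191 186 101  77  75  71 102 143 142 145 142  90  99  94  83
  81  84  87 100 105 105 105 103 100 104 103 104 144 143 141 142 145 142]
```

Request:
step_arm:
  series:
    - [[-0.0009,0,0.008,0],[-0.0009,0,0.018,0],[-0.0009,0,0.028,0],[-0.0009,0,0.036,0],[-0.0009,0,0.04,0]]

```text
t: 13.78
tcp_pos: [597.8, -50.6, 89.6]
tool_rot: [-0.001, 0.706, 0.709, -0.001]
force: [-1.1, 1.8, 0.6]
finger_gap: 0.558
grasp_force: 31.3
```

Request:
step_arm:
  series:
    - [[0,0,0.002,0],[0,0,0.004,0],[0,0,0.006,0],[0,0,0.008,0],[0,0,0.008,0]]

```text
t: 14.2
tcp_pos: [598.6, -50.8, 83.4]
tool_rot: [-0.0, 0.706, 0.709, -0.0]
force: [-0.6, 1.1, -2.6]
finger_gap: 0.561
grasp_force: 31.3
```

Request:
step_arm:
  series:
    - [[0,0,0.001,0],[0,0,0.002,0],[0,0,0.003,0],[0,0,0.004,0],[0,0,0.004,0]]

```text
t: 14.62
tcp_pos: [599.1, -50.6, 80.3]
tool_rot: [0.0, 0.706, 0.709, 0.001]
force: [-0.8, 3.5, 4.8]
finger_gap: 0.558
grasp_force: 31.7
```

Request:
step_arm:
  series:
    - [[0.0005,0,-0.001,0],[0.0009,0,-0.001,0],[0.0009,0,-0.001,0],[0.0009,0,0,0],[0.0009,0,0.001,0]]

```text
t: 15.03
tcp_pos: [598.9, -49.9, 79.1]
tool_rot: [0.0, 0.706, 0.709, 0.0]
force: [-0.6, 1.2, 8.6]
finger_gap: 0.562
grasp_force: 32.0
```

Request:
step_arm:
  series:
    - [[0,0,0.0005,0],[0,0,0.001,0],[0,0,0.0015,0],[0,0,0.002,0],[0,0,0.002,0]]

```text
t: 15.45
tcp_pos: [598.6, -49.2, 76.4]
tool_rot: [-0.001, 0.705, 0.709, 0.0]
force: [-0.8, 6.7, 0.5]
finger_gap: 0.563
grasp_force: 31.5
```

Request:
step_arm:
  series:
    - [[0.0005,0,0,0],[0.001,0,0,0],[0.001,0,0,0],[0.001,0,0.0005,0],[0.001,0,0.001,0]]

```text
t: 15.87
tcp_pos: [598.6, -48.8, 75.6]
tool_rot: [-0.0, 0.706, 0.709, -0.0]
force: [-2.0, 3.4, 2.7]
finger_gap: 0.563
grasp_force: 31.5
```

Request:
step_arm:
  series:
    - [[0,0,0.0005,0],[0,0,0.001,0],[0,0,0.0015,0],[0,0,0.0015,0]]

```text
t: 16.2
tcp_pos: [598.7, -48.8, 74.2]
tool_rot: [-0.0, 0.706, 0.709, 0.0]
force: [-1.2, 4.9, 1.5]
finger_gap: 0.561
grasp_force: 31.5
```

```bash
python3 q.py
```

```text
16.2 [598.67 -48.8   74.18] [-1.17  4.87  1.54] [ 1.02  0.29 -0.01] 0.561416064479418 1.48
```

Request:
step_arm:
  series:
    - [[0.0006,0,0.0003,0],[0.0006,0,0.0007,0],[0.0006,0,0.001,0],[0.0006,0,0.0012,0],[0.0006,0,0.0012,0]]

```text
t: 16.62
tcp_pos: [598.7, -48.4, 73.0]
tool_rot: [0.0, 0.706, 0.709, -0.0]
force: [-0.8, 3.1, 0.9]
finger_gap: 0.561
grasp_force: 31.5
```

Request:
step_arm:
  series:
    - [[0,0,0.0004,0],[0,0,0.0008,0],[0,0,0.0008,0]]

```text
t: 16.87
tcp_pos: [598.8, -48.4, 72.4]
tool_rot: [0.0, 0.706, 0.709, 0.0]
force: [-1.0, 2.3, 2.1]
finger_gap: 0.559
grasp_force: 31.6
```

Request:
step_arm:
  series:
    - [[0,0,0.0004,0],[0,0,0.0008,0],[0,0,0.001,0]]

```text
t: 17.12
tcp_pos: [598.8, -48.5, 71.6]
tool_rot: [0.0, 0.706, 0.709, 0.0]
force: [-1.2, 1.4, 5.6]
finger_gap: 0.562
grasp_force: 31.7
```

Request:
step_arm:
  series:
    - [[0,0,0.0004,0],[0,0,0.0008,0],[0,0,0.001,0]]

```text
t: 17.37
tcp_pos: [598.4, -48.3, 70.5]
tool_rot: [-0.0, 0.706, 0.709, -0.0]
force: [-4.1, 2.7, 5.4]
finger_gap: 0.561
grasp_force: 31.7
```

Request:
step_arm:
  series:
    - [[0,-0.0005,0.0004,0],[0,-0.0005,0.0008,0],[0,-0.0005,0.001,0],[0,-0.0005,0.001,0]]

```text
t: 17.7
tcp_pos: [598.1, -48.2, 69.6]
tool_rot: [-0.0, 0.705, 0.709, 0.0]
force: [-3.6, 2.8, 4.3]
finger_gap: 0.56
grasp_force: 31.7
```

```bash
python3 - <<'E'
from h import *
def prof(im):
    g=cv2.cvtColor(im,cv2.COLOR_RGB2GRAY);print(g[285,240:400:2]);print(g[215:350:2,321])
prof(cv2.imread("pics/w6.png")[:,:,::-1])
s=manip.sense();print(s["tcp_pos"],s["force"],s["torque"]);im=viewer.get_image("wrist");cv2.imwrite("pics/w7.png",im[:,:,::-1]);prof(im)
a=cv2.imread("pics/w6.png")[190:360,220:420];b=im[190:360,220:420,::-1]
cv2.imwrite("pics/cmp.png",cv2.resize(np.hstack([a,b]),None,fx=2,fy=2,interpolation=cv2.INTER_CUBIC))
E
```

```text
[ 85  83  75  37  35  24  23  23  30  18  26  74 104 101 105 101 100 103
 102 101 102 104 103 103 104 104  95  74  76  76  86 133 143 144 124 107
 103 103  93  90  94 104 101  97  96  95  92  88 126  93  76  74  73  96
 106 106 103 104 105 107 109 105 108 103 107 107 108 109  87  22  19  17
  25  25  12  31  23  68  86  87]
[ 83  86  90 160 151  96 113 176 187 188 183 183 186 188 190 190 189 190
 190 191 189 179 101  75  76  75  72  66 102 143 141 142 143 142 142  94
  94  99 100  88  83  82  82  84  81  97 100 102 104 105 103 103 103 104
 102 104 105 103 104 141 143 143 141 142 142 143 142 142]
[598.1038185  -48.1720611   69.56026761] [-3.59305656  2.7937933   4.26458284] [0.53052647 0.62091579 0.17257791]
[ 89  86  75  37  32  32  21  17  26  22  17  73 105 106 104 106 104 103
 104 103 104 106 105 102 103 101  93  74  77  79  79  80  80  81  81  84
  81  84  85  89  86  88  86  86  87  85  81  79  80  80  80  75  78  96
 102 105 103 104 106 107 109 108 107 110 107 109 108 109  87  30  29  25
  21  17  28  24  28  68  87  87]
[105 108 106 126 180 107  88 125 189 186 187 183 183 186 188 192 189 193
 189 190 191 189 156 107  93  86  86  84  86  88  87  87  86  86  88  86
  88  94 108 107 105 106 109 117 107 104 108 107 107 108 108 109 103  97
 104 104 106 101 113 145 144 145 145 146 145 144 146 142]
```

View pics/cmp.png

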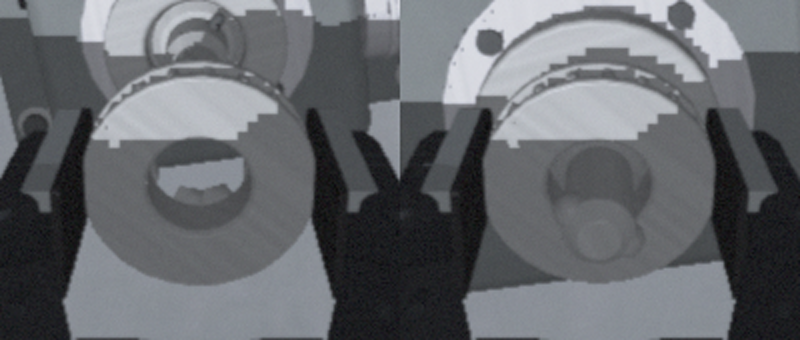

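The wheel (right half) has not slipped in the fingers. Its underside is at about 49.4 mm, below the 53 mm ride height, so the slots are already partly over the pin.

Request:
step_arm:
  series:
    - [[0.0003,-0.0003,0,-1],[0.0005,-0.0005,0,-2],[0.0005,-0.0005,0.0003,-2],[0.0005,-0.0005,0.0006,-2],[0.0005,-0.0005,0.0006,-2]]

```text
t: 18.17
tcp_pos: [597.7, -47.9, 68.3]
tool_rot: [-0.0, 0.693, 0.721, -0.0]
force: [-0.2, 0.6, -0.3]
finger_gap: 0.56
grasp_force: 31.4
```

```bash
python3 q.py
```

```text
18.1667 [597.65 -47.95  68.35] [-0.2   0.55 -0.32] [0.08 0.09 0.04] 0.5597427440246652 1.45
```

Request:
step_arm:
  series:
    - [[0,0,0.0003,0],[0,0,0.0006,0],[0,0,0.0008,0],[0,0,0.0008,0]]

```text
t: 18.5
tcp_pos: [597.7, -47.9, 68.2]
tool_rot: [0.0, 0.693, 0.721, 0.0]
force: [-2.7, 0.7, 4.4]
finger_gap: 0.563
grasp_force: 31.7
```

Request:
step_arm:
  series:
    - [[0,0,0.0003,0],[0,0,0.0006,0],[0,0,0.0008,0],[0,0,0.0008,0]]

```text
t: 18.83
tcp_pos: [597.7, -47.9, 68.1]
tool_rot: [0.0, 0.693, 0.721, 0.0]
force: [-5.5, 1.0, 10.5]
finger_gap: 0.568
grasp_force: 32.1
```

```bash
python3 q.py
```

```text
18.8333 [597.72 -47.89  68.13] [-5.47  1.   10.49] [ 0.16  1.12 -0.05] 0.5676471412415144 1.45
```

The wheel is home: firm at 68.1, against an expected 68.2. I'll relieve the force, release, and go to the bush.

Request:
step_arm:
  series:
    - [[0,0,-0.0006,0],[0,0,-0.0015,0],[0,0,-0.0015,0]]

```text
t: 19.08
tcp_pos: [597.7, -47.9, 68.3]
tool_rot: [-0.0, 0.693, 0.721, -0.0]
force: [-1.2, 0.1, 0.9]
finger_gap: 0.563
grasp_force: 31.5
```

Request:
step_arm:
  series:
    - [[0,0,0,0],[0,0,0,0],[0,0,0,0],[0,0,0,0]]
  jaw: 100

```text
t: 19.42
tcp_pos: [597.8, -47.8, 68.5]
tool_rot: [0.0, 0.693, 0.721, 0.0]
force: [-0.4, 0.3, -0.5]
finger_gap: 1.002
grasp_force: 0.0
```

Request:
step_arm:
  series:
    - [[0,0,-0.005,0],[0,0,-0.02,0],[0,0,-0.045,0],[0,0,-0.075,0],[0,0,-0.1,0]]

```text
t: 19.83
tcp_pos: [597.7, -47.8, 170.7]
tool_rot: [0.0, 0.693, 0.721, 0.0]
force: [0.5, 0.0, -0.4]
finger_gap: 0.999
grasp_force: 0.0
```

Request:
step_arm:
  series:
    - [[-0.03,0.002,0,0],[-0.065,0.004,0,0],[-0.1,0.007,0,0],[-0.135,0.01,0,0],[-0.165,0.012,0,0]]

```text
t: 20.25
tcp_pos: [616.3, -214.3, 169.1]
tool_rot: [0.0, 0.693, 0.721, 0.0]
force: [0.6, -0.9, -0.2]
finger_gap: 0.997
grasp_force: 0.0
```

Request:
step_arm:
  series:
    - [[-0.025,0.002,0,0],[-0.045,0.003,0,0],[-0.052,0.004,0,0],[-0.052,0.004,0,0],[-0.052,0.004,0,0]]

```text
t: 20.67
tcp_pos: [622.2, -263.7, 168.6]
tool_rot: [-0.0, 0.693, 0.721, 0.0]
force: [0.4, -0.2, -0.4]
finger_gap: 1.002
grasp_force: 0.0
```

```bash
python3 - <<'E'
from h import *
for k in range(5):viewer.get_image("wrist")
s=manip.sense();w=viewer.camera_model("wrist");im=viewer.get_image("wrist")
cv2.imwrite("pics/w8.png",im[:,:,::-1]);np.save("w8.npy",w["pose"])
print(s["t"],s["tcp_pos"],s["joint_velocities"].round(3),rot(s).as_matrix().round(4)[:2,0])
u,v=proj(w,[622,-264,12]);print(u,v);u=int(u);v=int(v)
g=cv2.GaussianBlur(cv2.cvtColor(im,cv2.COLOR_RGB2GRAY),(5,5),0)
cs=cv2.HoughCircles(g,cv2.HOUGH_GRADIENT,1,30,param1=80,param2=18,minRadius=15,maxRadius=30)
print(cs[0][:8] if cs is not None else None)
w3=viewer.camera_model("wrist");w3["pose"]=np.load("w3.npy");print(ray(w3,594,125,10))
E
```

```text
20.9167 [ 622.36477096 -262.94031343  168.92048904] [-0.004  0.002  0.001  0.    -0.    -0.001] [-0.0405  0.9992]
318.2138725573175 185.93420645421378
[[320.5 185.5  21.5]
 [549.5 208.5  17.2]
 [195.5 292.5  27.2]]
[ 623.02941132 -264.83377724   10.        ]
```

Request:
step_arm:
  series:
    - [[-0.001,0.0015,0.02,0],[-0.001,0.0015,0.05,0],[-0.001,0.0015,0.085,0],[-0.001,0.0015,0.11,0],[-0.001,0.0015,0.125,0]]

```text
t: 21.38
tcp_pos: [622.4, -263.8, 39.9]
tool_rot: [-0.002, 0.693, 0.721, -0.001]
force: [-0.4, -0.0, 0.5]
finger_gap: 0.999
grasp_force: 0.0
```

Request:
step_arm:
  series:
    - [[0,0,0.006,0],[0,0,0.011,0],[0,0,0.011,0],[0,0,0.011,0],[0,0,0.011,0]]

```text
t: 21.8
tcp_pos: [624.5, -265.2, 34.2]
tool_rot: [0.001, 0.693, 0.721, 0.0]
force: [-0.6, 0.3, 0.6]
finger_gap: 1.001
grasp_force: 0.0
```

```bash
python3 - <<'E'
from h import *
for k in range(3):viewer.get_image("wrist")
s=manip.sense();w=viewer.camera_model("wrist");im=viewer.get_image("wrist")
print(s["t"],s["tcp_pos"],s["force"]);cv2.imwrite("pics/w9.png",im[:,:,::-1])
p=[623.9,-263.9,12];print(proj(w,p),delta(s,[623.9,-263.9,20])*1000)
g=cv2.GaussianBlur(cv2.cvtColor(im,cv2.COLOR_RGB2GRAY),(3,3),0)
print(g[275,240:400:3]);print(g[200:330:3,int(proj(w,p)[0])])
E
```

```text
21.95 [ 624.26287602 -265.17418438   33.69405277] [0.25947797 0.32589787 0.39527798]
(np.float64(317.6271933713874), np.float64(255.6974295417419)) [ 1.29663366 -0.3323894  13.6927194 ]
[132 132 132 132 133 131 132 131 132 131 131 131 130 131 130 104  96  97
  98  99 100  98  96  97 100 102 100  98  98  99  99  98  97  99  99  98
 109 132 133 133 132 132 132 132 133 131 132 131 133 134 132 133 133 133]
[132 133 133 134 134 130  80  78 100 101  98  97  97  96 109 134 133 134
 133 134 133 133 115  74  79 102  97  96  97  98 101 133 133 133 133 134
 134 134 134 134 133 133 133 133]
```

Request:
step_arm:
  series:
    - [[0.0007,-0.0003,0.004,0],[0.0007,-0.0003,0.008,0],[0.0007,-0.0003,0.011,0],[0.0007,-0.0003,0.0135,0],[0.0007,-0.0003,0.0135,0]]

```text
t: 22.42
tcp_pos: [623.0, -264.1, 18.0]
tool_rot: [-0.001, 0.693, 0.721, -0.0]
force: [-0.1, 0.2, -0.3]
finger_gap: 1.002
grasp_force: 0.0
```

Request:
step_arm:
  series:
    - [[0,0,0,0],[0,0,0,0],[0,0,0,0],[0,0,0,0],[0,0,0,0]]
  jaw: 25
  grip_force: 50

```text
t: 22.83
tcp_pos: [623.8, -264.4, 19.8]
tool_rot: [0.0, 0.693, 0.721, 0.0]
force: [1.4, -0.7, -0.6]
finger_gap: 0.383
grasp_force: 49.6
```

Request:
step_arm:
  series:
    - [[0,0,0,0],[0,0,0,0],[0,0,0,0]]

```text
t: 23.08
tcp_pos: [623.7, -264.4, 19.7]
tool_rot: [0.0, 0.693, 0.721, 0.0]
force: [0.8, 0.6, 5.5]
finger_gap: 0.385
grasp_force: 50.2
```

Request:
step_arm:
  series:
    - [[0,0,-0.008,0],[0,0,-0.03,0],[0,0,-0.065,0],[0,0,-0.1,0],[0.01,-0.001,-0.12,0]]

```text
t: 23.5
tcp_pos: [622.5, -255.6, 143.1]
tool_rot: [0.002, 0.694, 0.72, 0.0]
force: [0.5, 0.1, -0.2]
finger_gap: 0.384
grasp_force: 49.9
```

Request:
step_arm:
  series:
    - [[0.025,-0.002,0,0],[0.055,-0.004,0,0],[0.09,-0.007,0,0],[0.125,-0.01,0,0],[0.15,-0.012,0,0]]

```text
t: 23.92
tcp_pos: [603.3, -102.5, 139.2]
tool_rot: [-0.0, 0.693, 0.721, -0.0]
force: [0.2, -0.3, -1.1]
finger_gap: 0.384
grasp_force: 49.9
```

Request:
step_arm:
  series:
    - [[0.02,-0.001,0,0],[0.037,-0.003,0,0],[0.049,-0.004,0,0],[0.057,-0.004,0,0],[0.057,-0.004,0,0]]

```text
t: 24.33
tcp_pos: [597.9, -47.0, 139.2]
tool_rot: [-0.0, 0.693, 0.721, 0.0]
force: [0.5, -0.4, -0.7]
finger_gap: 0.389
grasp_force: 49.9
```

Request:
step_arm:
  series:
    - [[0,0,0.004,0],[0,0,0.008,0],[0,0,0.01,0],[0,0,0.01,0],[0,0,0.01,0]]

```text
t: 24.75
tcp_pos: [597.8, -48.7, 128.7]
tool_rot: [-0.0, 0.693, 0.721, -0.0]
force: [0.0, 0.6, -1.2]
finger_gap: 0.385
grasp_force: 49.9
```

```bash
python3 q.py 598 -48.3 105.7
```

```text
24.75 [597.78 -48.71 128.67] [ 0.04  0.61 -1.2 ] [ 0.    0.01 -0.01] 0.3853315278439231 1.45
[ 0.4   0.25 22.97]
```

Request:
step_arm:
  series:
    - [[0.0004,0.0002,0.005,0],[0.0004,0.0002,0.011,0],[0.0004,0.0002,0.016,0],[0.0004,0.0002,0.019,0],[0.0004,0.0002,0.021,0]]

```text
t: 25.17
tcp_pos: [597.8, -47.7, 107.2]
tool_rot: [-0.0, 0.693, 0.721, -0.0]
force: [0.6, 0.3, -0.6]
finger_gap: 0.387
grasp_force: 49.9
```

Request:
step_arm:
  series:
    - [[0,0,0.0015,0],[0,0,0.003,0],[0,0,0.0045,0],[0,0,0.0055,0],[0,0,0.0055,0]]

```text
t: 25.58
tcp_pos: [598.1, -47.7, 102.5]
tool_rot: [-0.0, 0.693, 0.721, -0.0]
force: [-0.1, 0.1, -1.1]
finger_gap: 0.387
grasp_force: 49.9
```

Request:
step_arm:
  series:
    - [[0,0,0.001,0],[0,0,0.0015,0],[0,0,0.002,0],[0,0,0.002,0]]

```text
t: 25.92
tcp_pos: [598.1, -47.7, 100.5]
tool_rot: [-0.0, 0.693, 0.721, -0.0]
force: [-0.0, 0.0, -0.4]
finger_gap: 0.381
grasp_force: 49.9
```

Request:
step_arm:
  series:
    - [[0,0,0.0007,0],[0,0,0.0014,0],[0,0,0.002,0],[0,0,0.002,0]]

```text
t: 26.25
tcp_pos: [598.3, -47.7, 98.9]
tool_rot: [0.0, 0.693, 0.721, 0.0]
force: [0.5, 0.7, 1.6]
finger_gap: 0.389
grasp_force: 50.1
```

Request:
step_arm:
  series:
    - [[0,0,0.0007,0],[0,0,0.0014,0],[0,0,0.002,0],[0,0,0.002,0]]

```text
t: 26.58
tcp_pos: [598.1, -47.7, 96.4]
tool_rot: [-0.0, 0.693, 0.721, 0.0]
force: [1.3, 0.4, 1.1]
finger_gap: 0.385
grasp_force: 50.1
```

```bash
python3 q.py
```

```text
26.5833 [598.11 -47.67  96.44] [1.34 0.36 1.07] [ 0.1  -0.07 -0.06] 0.38497964738784296 1.45
```

Request:
step_arm:
  series:
    - [[0,0,0.0006,0],[0,0,0.0012,0],[0,0,0.0018,0],[0,0,0.0018,0]]

```text
t: 26.92
tcp_pos: [597.9, -47.7, 94.3]
tool_rot: [-0.0, 0.693, 0.721, -0.0]
force: [0.3, 0.8, -2.0]
finger_gap: 0.385
grasp_force: 49.9
```

Request:
step_arm:
  series:
    - [[0,0,0.0006,0],[0,0,0.0012,0],[0,0,0.0018,0],[0,0,0.0018,0]]

```text
t: 27.25
tcp_pos: [598.1, -47.7, 92.8]
tool_rot: [-0.0, 0.693, 0.721, -0.0]
force: [-0.0, 1.5, -0.2]
finger_gap: 0.388
grasp_force: 49.9
```

```bash
python3 q.py
```

```text
27.25 [598.06 -47.66  92.77] [-0.02  1.48 -0.21] [ 0.04  0.01 -0.02] 0.38792595861711215 1.45
```

Request:
step_arm:
  series:
    - [[0,0,0.0007,0],[0,0,0.0014,0],[0,0,0.002,0],[0,0,0.0028,0],[0,0,0.0028,0]]

```text
t: 27.67
tcp_pos: [598.0, -47.7, 89.9]
tool_rot: [-0.0, 0.693, 0.721, -0.0]
force: [-0.2, -0.1, -1.5]
finger_gap: 0.387
grasp_force: 49.9
```

Request:
step_arm:
  series:
    - [[0,0,0.0007,0],[0,0,0.0014,0],[0,0,0.002,0],[0,0,0.0028,0],[0,0,0.0028,0]]

```text
t: 28.08
tcp_pos: [598.0, -47.7, 87.0]
tool_rot: [-0.0, 0.693, 0.721, -0.0]
force: [0.3, 0.6, -1.0]
finger_gap: 0.382
grasp_force: 49.8
```

```bash
python3 q.py
```

```text
28.0833 [597.97 -47.68  87.01] [ 0.25  0.62 -1.03] [-0.01 -0.06 -0.07] 0.3824806154491425 1.45
```

Request:
step_arm:
  series:
    - [[0,0,0.0005,0],[0,0,0.001,0],[0,0,0.0015,0],[0,0,0.0015,0]]

```text
t: 28.42
tcp_pos: [598.1, -47.7, 85.8]
tool_rot: [-0.0, 0.693, 0.721, -0.0]
force: [-0.5, 0.2, 0.5]
finger_gap: 0.383
grasp_force: 49.9
```

Request:
step_arm:
  series:
    - [[0,0,0.0005,0],[0,0,0.001,0],[0,0,0.001,0],[0,0,0.001,0]]

```text
t: 28.75
tcp_pos: [598.2, -47.7, 85.6]
tool_rot: [0.0, 0.693, 0.721, 0.0]
force: [-2.0, 0.6, 6.0]
finger_gap: 0.386
grasp_force: 50.5
```

```bash
python3 q.py
```

```text
28.75 [598.17 -47.7   85.59] [-1.96  0.6   6.02] [0.1  0.59 0.02] 0.38638158900875735 1.45
```

Request:
step_arm:
  series:
    - [[0,0,0.0004,0],[0,0,0.0008,0],[0,0,0.0008,0],[0,0,0.0008,0]]

```text
t: 29.08
tcp_pos: [598.2, -47.7, 85.6]
tool_rot: [0.0, 0.693, 0.721, 0.0]
force: [-4.8, 1.0, 10.5]
finger_gap: 0.386
grasp_force: 51.0
```

Request:
step_arm:
  series:
    - [[0,0,-0.0008,0],[0,0,-0.0016,0],[0,0,-0.0016,0]]

```text
t: 29.33
tcp_pos: [598.2, -47.7, 85.7]
tool_rot: [0.0, 0.693, 0.721, 0.0]
force: [0.5, -0.6, 3.5]
finger_gap: 0.387
grasp_force: 50.2
```

Request:
step_arm:
  series:
    - [[0,0,0,0],[0,0,0,0],[0,0,0,0],[0,0,0,0],[0,0,0,0]]
  jaw: 100

```text
t: 29.75
tcp_pos: [598.1, -47.7, 85.6]
tool_rot: [-0.0, 0.693, 0.721, -0.0]
force: [0.2, 0.7, 0.6]
finger_gap: 1.002
grasp_force: 0.0
```

Request:
step_arm:
  series:
    - [[0,0,-0.01,0],[0,0,-0.03,0],[0,0,-0.06,0],[-0.015,0,-0.09,0],[-0.03,0,-0.1,0]]

```text
t: 30.17
tcp_pos: [600.4, -77.6, 191.4]
tool_rot: [0.002, 0.693, 0.721, 0.002]
force: [0.7, -0.3, 0.6]
finger_gap: 0.999
grasp_force: 0.0
```

Request:
step_arm:
  series:
    - [[-0.01,0,0,0],[-0.02,0,0,0],[-0.02,0,0,0],[-0.02,0,0,0]]

```text
t: 30.5
tcp_pos: [599.5, -97.9, 184.0]
tool_rot: [-0.001, 0.693, 0.72, -0.001]
force: [0.2, 1.1, 0.3]
finger_gap: 0.997
grasp_force: 0.0
```

```bash
python3 - <<'E'
from h import *
viewer.get_image("wrist")
s=manip.sense();w=viewer.camera_model("wrist");im=viewer.get_image("wrist");sc=viewer.get_image("scene")
print(s["t"],s["tcp_pos"],s["force"])
u,v=map(int,proj(w,[598.2,-48,70]));print(u,v)
for z,r in((48,60),(66,50),(78,36),(87,8)):
    a=proj(w,[598.2,-48,z]);b=proj(w,[598.2+r/2,-48,z]);print(z,np.round(a,1),"halfw",round(abs(b[0]-a[0]),1))
y0=max(0,v-75);a=im[y0:y0+150,u-100:u+100,::-1];print("off",u-100,y0)
cv2.imwrite("pics/fin.png",cv2.resize(a,None,fx=4,fy=4,interpolation=cv2.INTER_CUBIC));cv2.imwrite("pics/fs.png",sc[:,:,::-1])
E
```

```text
30.55 [599.51108154 -97.49044258 184.15676249] [ 0.16926374  0.8224645  -0.96742956]
319 131
48 [319.9 128.4] halfw 39.8
66 [319.9 130.9] halfw 35.5
78 [319.9 132.8] halfw 26.9
87 [319.9 134.3] halfw 6.2
off 219 56
```

View pics/fin.png

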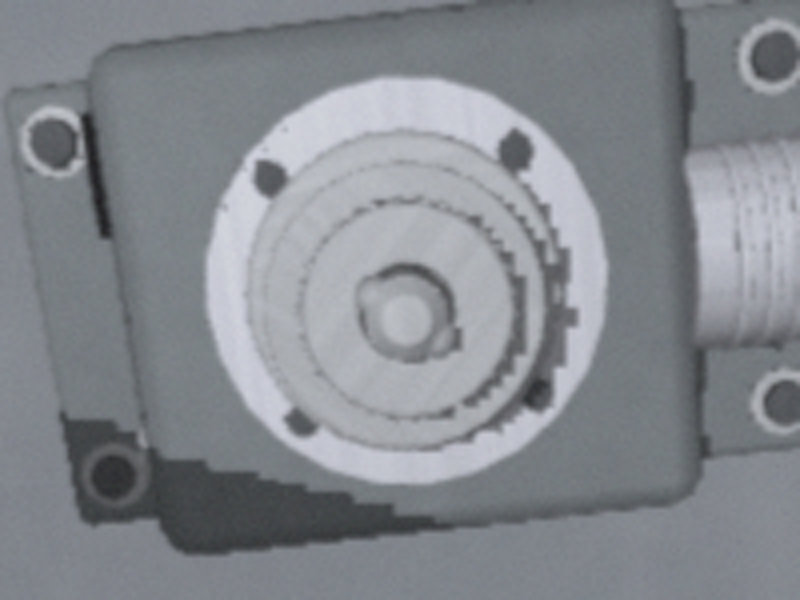

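The crop shows collar, wheel and bush stacked concentrically. Both spring balls have snapped out above the bush, at (373,290) and (445,340), and the spindle tip is at (405,318). I'll hand it in.

```bash
python3 -c "
from bench import manip
print(manip.job_done())"
```

```text
the job is handed in; nothing more can be done
None
```

The spindle is rebuilt and handed in at about 31 s: collar, then wheel over the cross pin, then bush. The final picture shows both spring balls out above the bush. No steady wrist reading went above about 11 N, and I saw nothing else touched.

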